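# Reload the sample row in reverse order

## Task

The next instrument reads its rack from the other end: move the four things from the full rack to the empty rack in reverse order, so that the one leftmost in the full rack (as you face the bench) stands rightmost in the other, the second from the left second from the right, and so on. Stand each one upright in the middle of its bay's round pad, and keep them upright on the way.

Things in the scene. Friction and masses are not known exactly. Their poses are not given: they have to be found in the camera images.
- rack_full: Aluminium tray rack that holds the four things at the start, left or right. 86 mm deep (x), 326 long (y); four bays in a row, centres at x 0, y -120, -40, 40, 120 mm. Things stand 8 mm above the bench, on round dark pads; lips and dividers are 11 mm high, end loops 37. Fixed, yaw within 0.17 rad: +y is its left end as the robot sees it. Origin: middle of underside, on the bench, z up.
- rack_empty: The rack that is empty at the start, on the other side. Same shape, size, bays and axes as the full rack: centres at x 0, y -120, -40, 40, 120 mm, +y its left end as the robot sees it, yaw within 0.17 rad; a round dark pad 66 mm across in each bay, its top 8 mm above the bench. Fixed. Origin: middle of underside, on the bench, z up.
- large_bottle_centre (a point): The large bottle: tall white-labelled glass bottle with a blue screw cap, 54 mm across and 106 mm tall; straight-sided up to about 60 mm, narrower above. Loose, under 0.4 kg, stands upright. This point lies on its axis, half-way up; its z points up along the axis.
- small_bottle_centre (a point): The small bottle: the same kind of bottle in small, blue screw cap, 42 mm across and 80 mm tall; straight-sided up to about 45 mm, narrower above. Loose, under 0.4 kg, stands upright. This point lies on its axis, half-way up; its z points up along the axis.
- beaker_centre (a point): The beaker: empty clear glass beaker, open at the top, 52 mm across the rim and 66 mm tall. Loose, under 0.4 kg, stands upright. This point lies on its axis, half-way up; its z points up along the axis.
- vial_centre (a point): The vial: little sample vial with a blue screw cap, 23 mm across and 48 mm tall. Loose, under 0.4 kg, stands upright. This point lies on its axis, half-way up; its z points up along the axis.
- pad_large_bottle: The round dark pad in the full rack on which the large bottle stands at the start, 66 mm across, 2 mm thick, fixed in its bay: it keeps showing which bay the large bottle came from. Origin: middle of its underside, 6 mm above the bench.
- pad_small_bottle: The round dark pad in the full rack on which the small bottle stands at the start, 66 mm across, 2 mm thick, fixed in its bay: it keeps showing which bay the small bottle came from. Origin: middle of its underside, 6 mm above the bench.
- pad_beaker: The round dark pad in the full rack on which the beaker stands at the start, 66 mm across, 2 mm thick, fixed in its bay: it keeps showing which bay the beaker came from. Origin: middle of its underside, 6 mm above the bench.
- pad_vial: The round dark pad in the full rack on which the vial stands at the start, 66 mm across, 2 mm thick, fixed in its bay: it keeps showing which bay the vial came from. Origin: middle of its underside, 6 mm above the bench.
There are look-alikes about, which are no part of the job. Leave any black look-alike of the part that bears small_bottle_centre alone.

How it is judged:
At the end, for the whole second after the job is handed in: Each of the four things is released, at rest and upright (0.1 rad) on the pad of its mirrored bay in the rack that was empty (minus the y of the bay it came from), its centre within 15 mm of the bay's centre in the rack's x and y and within 5 mm of its standing height (((y of pad_large_bottle in the frame of rack_full between -0.14 and -0.1 m and y of large_bottle_centre in the frame of rack_empty between 0.105 and 0.135 m) or (y of pad_large_bottle in the frame of rack_full between -0.06 and -0.02 m and y of large_bottle_centre in the frame of rack_empty between 0.025 and 0.055 m) or (y of pad_large_bottle in the frame of rack_full between 0.02 and 0.06 m and y of large_bottle_centre in the frame of rack_empty between -0.055 and -0.025 m) or (y of pad_large_bottle in the frame of rack_full between 0.1 and 0.14 m and y of large_bottle_centre in the frame of rack_empty between -0.135 and -0.105 m)) and x of large_bottle_centre in the frame of rack_empty between -0.015 and 0.015 m and z of large_bottle_centre in the frame of rack_empty between 0.056 and 0.066 m and angle between each of large_bottle_centre, small_bottle_centre, beaker_centre, vial_centre's own z axis and vertical below 0.1 rad and linear speed of each of large_bottle, small_bottle, beaker, vial below 0.02 m/s and ((y of pad_small_bottle in the frame of rack_full between -0.14 and -0.1 m and y of small_bottle_centre in the frame of rack_empty between 0.105 and 0.135 m) or (y of pad_small_bottle in the frame of rack_full between -0.06 and -0.02 m and y of small_bottle_centre in the frame of rack_empty between 0.025 and 0.055 m) or (y of pad_small_bottle in the frame of rack_full between 0.02 and 0.06 m and y of small_bottle_centre in the frame of rack_empty between -0.055 and -0.025 m) or (y of pad_small_bottle in the frame of rack_full between 0.1 and 0.14 m and y of small_bottle_centre in the frame of rack_empty between -0.135 and -0.105 m)) and x of small_bottle_centre in the frame of rack_empty between -0.015 and 0.015 m and z of small_bottle_centre in the frame of rack_empty between 0.043 and 0.053 m and ((y of pad_beaker in the frame of rack_full between -0.14 and -0.1 m and y of beaker_centre in the frame of rack_empty between 0.105 and 0.135 m) or (y of pad_beaker in the frame of rack_full between -0.06 and -0.02 m and y of beaker_centre in the frame of rack_empty between 0.025 and 0.055 m) or (y of pad_beaker in the frame of rack_full between 0.02 and 0.06 m and y of beaker_centre in the frame of rack_empty between -0.055 and -0.025 m) or (y of pad_beaker in the frame of rack_full between 0.1 and 0.14 m and y of beaker_centre in the frame of rack_empty between -0.135 and -0.105 m)) and x of beaker_centre in the frame of rack_empty between -0.015 and 0.015 m and z of beaker_centre in the frame of rack_empty between 0.036 and 0.046 m and ((y of pad_vial in the frame of rack_full between -0.14 and -0.1 m and y of vial_centre in the frame of rack_empty between 0.105 and 0.135 m) or (y of pad_vial in the frame of rack_full between -0.06 and -0.02 m and y of vial_centre in the frame of rack_empty between 0.025 and 0.055 m) or (y of pad_vial in the frame of rack_full between 0.02 and 0.06 m and y of vial_centre in the frame of rack_empty between -0.055 and -0.025 m) or (y of pad_vial in the frame of rack_full between 0.1 and 0.14 m and y of vial_centre in the frame of rack_empty between -0.135 and -0.105 m)) and x of vial_centre in the frame of rack_empty between -0.015 and 0.015 m and z of vial_centre in the frame of rack_empty between 0.027 and 0.037 m); the robot touches nothing.
It fails at once if the large bottle is tipped by more than 0.7 rad (40 degrees) (angle between large_bottle_centre's own z axis and vertical above 0.7 rad).
It fails at once if the small bottle is tipped by more than 0.7 rad (40 degrees) (angle between small_bottle_centre's own z axis and vertical above 0.7 rad).
It fails at once if the beaker is tipped by more than 0.7 rad (40 degrees) (angle between beaker_centre's own z axis and vertical above 0.7 rad).
It fails at once if the vial is tipped by more than 0.7 rad (40 degrees) (angle between vial_centre's own z axis and vertical above 0.7 rad).
It also fails if it takes over 118 s, if anything falls off the work surface, if the arm or the gripper's body presses on something with over 40 N, if the wrist force passes 120 N, or if a joint passes its speed limit or range.

## Robot

A 6-joint arm with a two-finger parallel gripper is mounted at the origin on a cart in front of the work surface, level with it; the furniture and walls round the work are solid. World frame = base frame: x ahead of the robot, y to its left, z up, the work surface at z = 0. Lengths are in m, angles in rad, forces in N, time in s.
With the tool pointing down it reaches from about 0.35 to 0.975 m from the base axis. Payload 4.9 kg.
Tool frame: the origin (TCP) lies between the finger pads; the fingertips stand 8 mm ahead of it and the grasp point (between the pads) lies 11 mm behind it; y points along the fingers, z is the direction in which the jaws open and shut, and the axes are right-handed (so a half turn about y gives the same grasp; the last joint's range is limited). The gripper opens to 85 mm and grips with 20 to 120 N. Pads are 22 mm wide; open, the fingers measure 114 mm over their backs; the gripper's body (76 mm by 85 mm) begins 54 mm behind the grasp point. The pads swing forward as they close: fully open they stand 13 mm farther back than shut.
Start: joints at [-1.352, 0.053, 1.613, -0, 1.476, -0.119], TCP at [0.207, -0.59, 0.239] pointing down, gripper open.
Joint ranges: [-3.01, 3.01], [-1.01, 2.22], [0.06, 2.58], [-1.02, 4.17], [0.09, 2.62], [-3.14, 3.14]. Speed limits (rad/s): [2.57, 2.57, 3.14, 3.14, 3.14, 3.14].

## Interface

Orientations are given as [roll, pitch, yaw] about the fixed x, y, z axes, in that order (R = Rz(yaw) Ry(pitch) Rx(roll)).
In Python, from bench import manip gives the robot as it stands.
- The arm moves only by the tool arm_command, never from a script. Its argument "moves" is a list of rows, each a list of 7 numbers: the opening, from -1 (shut) to 1 (fully open), so that 0 is half open, then the shift along the tool's x, y, z in cm, then the turn, a rotation vector about the tool's x, y, z in rad. In form: [[hand, dx, dy, dz, wx, wy, wz], ...]. A call has 1 to 20 rows; each row is the pose to reach, as a shift and turn from the pose commanded when the call began, along the tool's axes at that moment; what a row does not reach only later rows make up. A row lasts 1/10 s, in which the tool goes at most 50 mm and 8.59 degrees, less where a joint would pass 70% of its speed; a pose out of reach is approached as far as the arm can. A call with a gripper value outside its range is refused whole. The fingers move at their own pace and stop on an object; "newtons" is the grip in N (left out, the last holds). Time passes only in rows, so rows that repeat a pose let the fingers close. It gives the time, the measured TCP pose, the force and the opening at its end, in the units of the state.
- manip.get_obs(): the state, without advancing time (a new reading comes with each control period).
- manip.get_image(name): name is "scene" or "top" or "wrist"; returns the picture (480x640x3 uint8, red, green, blue); there is no depth.
- manip.camera_info(name): a dict with "K" (3x3 intrinsics, pixels), "camera_from_world" (4x4, takes a point from world to camera coordinates); the wrist camera has in their place "hand_eye" (4x4, takes a point from camera to tool coordinates, whose origin is the TCP and whose axes are the tool frame's). Camera axes: x right, y up, looking along -z (the intrinsics and any distortion apply to the point x, -y, -z); pixel columns grow to the right and rows downward; lengths in m; the calibration is good to about 2 mm. A picture is of the moment at which its call begins: read the wrist's pose just before it. camera_info takes no time and is no camera call.
- manip.job_done(): hands the job in, once; it reports no verdict.
The state is a dict: "time_s": time; "joint_pos": joint angles; "dq": joint speeds; "tau": joint torques, N m; "position": TCP position; "ee_rot": TCP orientation; "contact_force": force on the tool from outside, world axes, zero at the start; "ft_torque": the same for the moment, N m; "finger_gap": finger opening in m.
Only numpy, scipy, OpenCV 4.12 (cv2) and the standard library are available. Lean on these libraries where they do the work, as an engineer would, in place of code of your own. Each camera call takes 0.05 s, during which the arm holds its last target. There are 200 camera calls.

## Working session

There is one attempt and no reset: what is moved stays moved. The work goes in short steps, Python scripts to look and compute and a tool call to move; the robot and the scene stay as the last step left them, time stands still between calls to the robot, and variables do not carry over. Pictures are saved under pics/ and viewed, about 12 in all and at most 16, crops included, and the job is handed in when it is done.

Besides the shell and the picture viewer there is one more tool, called in YAML: its name, and indented under it one key for each argument. arm_command: Moves the arm, as the interface text tells. Its arguments: {"type":"object","properties":{"moves":{"type":"array","items":{"type":"array","items":{"type":"number"}}},"newtons":{"type":"number"}},"required":["moves"]}

```bash
ls; mkdir -p pics; python3 - <<'E'
from bench import manip
import cv2,numpy as np
np.set_printoptions(precision=4,suppress=True)
o=manip.get_obs();print({k:np.round(v,4).tolist() for k,v in o.items()})
for n in("scene","top"):
    cv2.imwrite(f"pics/{n}0.png",manip.get_image(n)[:,:,::-1])
for n in("scene","top","wrist"):
    print(n,manip.camera_info(n))
E
```

```text
pics
{'time_s': 0.0, 'joint_pos': [-1.352, 0.0534, 1.6143, -0.0, 1.476, -0.119], 'dq': [-0.0016, -0.0008, -0.001, 0.0002, -0.0003, -0.0009], 'tau': [0.002, -39.3685, -37.0173, -0.0, 0.007, 0.0], 'position': [0.207, -0.5891, 0.2381], 'ee_rot': [-1.5729, 0.0002, -2.8038], 'contact_force': [-0.8159, 1.1904, -0.5966], 'ft_torque': [-0.0337, 0.0171, 0.0129], 'finger_gap': 0.0853}
scene {'K': array([[514.7211,   0.    , 327.6546],
       [  0.    , 514.7211, 241.9006],
       [  0.    ,   0.    ,   1.    ]]), 'camera_from_world': array([[ 0.519 , -0.8548,  0.0002, -0.2921],
       [ 0.5381,  0.3269,  0.7769, -0.2855],
       [-0.6641, -0.4031,  0.6297, -1.2216],
       [ 0.    ,  0.    ,  0.    ,  1.    ]])}
top {'K': array([[461.5262,   0.    , 314.5901],
       [  0.    , 461.5262, 243.3504],
       [  0.    ,   0.    ,   1.    ]]), 'camera_from_world': array([[-0.0226, -0.9995,  0.0198, -0.0291],
       [ 0.992 , -0.0199,  0.1245, -0.5138],
       [-0.1241,  0.0224,  0.992 , -1.1542],
       [ 0.    ,  0.    ,  0.    ,  1.    ]])}
wrist {'K': array([[359.741 ,   0.    , 322.521 ],
       [  0.    , 359.741 , 238.3471],
       [  0.    ,   0.    ,   1.    ]]), 'hand_eye': array([[ 0.0003, -0.9628, -0.2701, -0.0684],
       [ 0.0014,  0.2701, -0.9628, -0.1352],
       [ 1.    , -0.0001,  0.0014, -0.0006],
       [ 0.    ,  0.    ,  0.    ,  1.    ]])}
```

View pics/scene0.png

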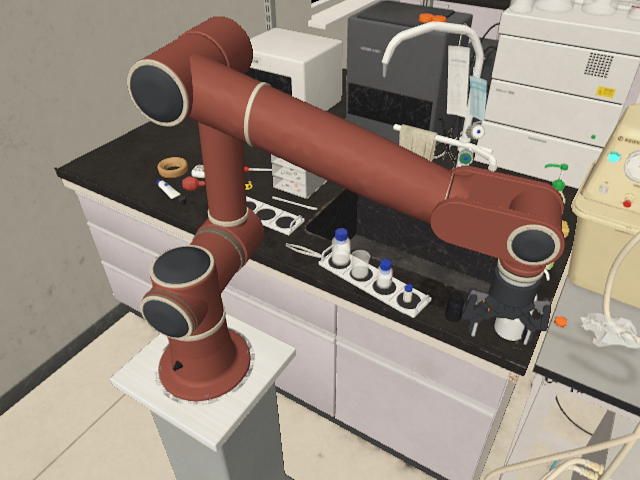

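View pics/top0.png

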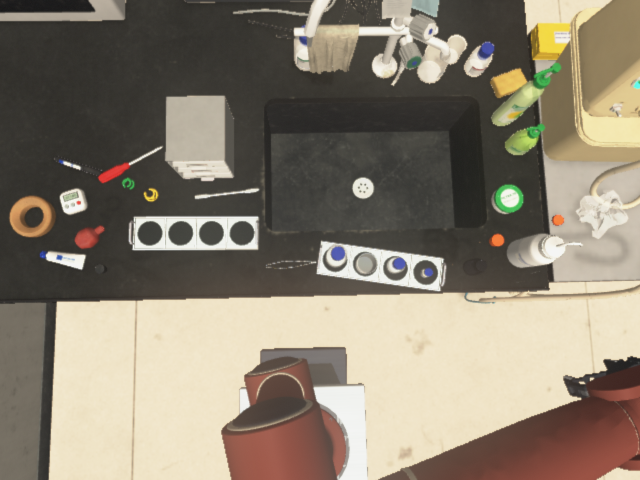

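Candidates in the top picture:
- large bottle (336,257)
- beaker (366,264)
- small bottle with blue cap (398,266)
- vial (428,272)
- look-alike: black small bottle at (475,267), to be left alone
- also bottle-like: sink-area bottles at (303,48) and (480,57), white bottle (535,250)

The empty rack is on the left, with pads at x 150–242, y 233. Next I measure.

```bash
cat > h.py <<'E'
from bench import manip
import cv2,numpy as np
from scipy.spatial.transform import Rotation as Rn
np.set_printoptions(precision=4,suppress=True)
def pose():
    o=manip.get_obs(); return Rn.from_euler('xyz',o['ee_rot']).as_matrix(),np.array(o['position']),o
def ray(n,uv,z,RP=None):
    """pixels -> world points on plane z"""
    c=manip.camera_info(n);K=np.array(c['K'])
    uv=np.atleast_2d(np.float64(uv))
    d=np.c_[uv,np.ones(len(uv))]@np.linalg.inv(K).T*[1,-1,-1]
    if n=='wrist':
        T=np.eye(4);T[:3,:3],T[:3,3]=RP[0],RP[1];T=T@np.array(c['hand_eye'])
    else: T=np.linalg.inv(c['camera_from_world'])
    d=d@T[:3,:3].T;o=T[:3,3]
    return o+d*((z-o[2])/d[:,2])[:,None]
def blobs(mask,lo,hi):
    n,l,s,c=cv2.connectedComponentsWithStats(mask.astype(np.uint8))
    return [(c[i],s[i]) for i in range(1,n) if lo<s[i][4]<hi]
E
python3 - <<'E'
from h import *
im=cv2.imread('pics/top0.png');hsv=cv2.cvtColor(im,cv2.COLOR_BGR2HSV)
# empty-rack pads: dark blobs inside
r=im[210:256,128:264].max(2)<70
for c,s in blobs(r,150,900): 
    p=c+[128,210];print('pad',p,s[2:],ray('top',p,.008)[0])
cap=(hsv[...,0]>105)&(hsv[...,0]<128)&(hsv[...,1]>120)&(hsv[...,2]>60)
for c,s in blobs(cap[235:300,310:450],15,900):
    p=c+[310,235];print('cap',p,s,[ray('top',p,z)[0] for z in (.056,.088,.114)])
w=(hsv[...,1]<60)&(hsv[...,2]>150)
for nm,(y0,y1,x0,x1) in dict(e=(205,262,120,268),f=(236,296,314,450)).items():
    n,l,s,c=cv2.connectedComponentsWithStats(w[y0:y1,x0:x1].astype(np.uint8))
    m=(l>0)&(s[l,4]>60);pts=np.argwhere(m)[:,::-1]+[x0,y0]
    P=ray('top',pts,.011)[:,:2].astype(np.float32)
    (cx,sz,a)=cv2.minAreaRect(P);print(nm,cx,sz,a,cv2.boxPoints((cx,sz,a)))
R,p,o=pose();print(R)
E
```

```text
pad [202.6588 216.1647] [136  45 850] [0.5941 0.2523 0.008 ]
pad [149.4961 232.7859] [ 22  22 383] [0.5526 0.3902 0.008 ]
pad [177.8552 231.2851] [ 19  20 221] [0.5551 0.3166 0.008 ]
pad [177.6741 252.7389] [110  13 540] [0.4987 0.3163 0.008 ]
cap [337.5041 253.0496] [ 22  12  12  13 121] [array([ 0.4844, -0.0966,  0.056 ]), array([ 0.4811, -0.0943,  0.088 ]), array([ 0.4784, -0.0924,  0.114 ])]
cap [399.1975 262.8519] [84 23 11 10 81] [array([ 0.4564, -0.2512,  0.056 ]), array([ 0.4539, -0.2446,  0.088 ]), array([ 0.4519, -0.2392,  0.114 ])]
cap [428.225 271.775] [115  34   7   7  40] [array([ 0.4324, -0.3234,  0.056 ]), array([ 0.4306, -0.3148,  0.088 ]), array([ 0.4291, -0.3078,  0.114 ])]
e (0.5508739352226257, 0.27000612020492554) (0.3250044286251068, 0.08736168593168259) 88.83562469482422 [[0.5039 0.1084]
 [0.5912 0.1066]
 [0.5978 0.4316]
 [0.5105 0.4334]]
f (0.43228238821029663, -0.21857541799545288) (0.3502151668071747, 0.128226637840271) 80.74436950683594 [[ 0.3408 -0.3811]
 [ 0.4674 -0.4017]
 [ 0.5237 -0.0561]
 [ 0.3972 -0.0354]]
[[-0.9435 -0.0004  0.3314]
 [-0.3314  0.0018 -0.9435]
 [-0.0002 -1.     -0.0018]]
```

```bash
cat >> h.py <<'E'
def goal(x,y,z,a):
    """tool down, jaw axis (tool z) at world angle a; prints cm shift + rotvec in tool axes"""
    R,p,o=pose()
    zt=np.array([np.cos(a),np.sin(a),0]);yt=np.array([0,0,-1.]);G=np.c_[np.cross(yt,zt),yt,zt]
    return np.round(np.r_[100*R.T@(np.array([x,y,z])-p),Rn.from_matrix(R.T@G).as_rotvec()],3)
E
python3 -c "
from h import *
print(goal(.455,-.20,.30,-.17))"
```

```text
[-36.295  -6.12  -28.508   0.002  -1.063  -0.001]
```

arm_command:
  moves:
    - [1,-36.3,-6.1,-28.5,0,-1.063,0]
    - [1,-36.3,-6.1,-28.5,0,-1.063,0]
    - [1,-36.3,-6.1,-28.5,0,-1.063,0]
    - [1,-36.3,-6.1,-28.5,0,-1.063,0]
    - [1,-36.3,-6.1,-28.5,0,-1.063,0]
    - [1,-36.3,-6.1,-28.5,0,-1.063,0]
    - [1,-36.3,-6.1,-28.5,0,-1.063,0]
    - [1,-36.3,-6.1,-28.5,0,-1.063,0]
    - [1,-36.3,-6.1,-28.5,0,-1.063,0]
    - [1,-36.3,-6.1,-28.5,0,-1.063,0]
    - [1,-36.3,-6.1,-28.5,0,-1.063,0]
    - [1,-36.3,-6.1,-28.5,0,-1.063,0]
    - [1,-36.3,-6.1,-28.5,0,-1.063,0]

```text
time_s: 1.4
position: [0.4545, -0.2013, 0.2997]
ee_rot: [-1.572, 0.0, -1.742]
contact_force: [0.4, -1.0, 1.2]
finger_gap: 0.0858
```

```bash
python3 - <<'E'
from h import *
R,p,o=pose();im=manip.get_image('wrist')[:,:,::-1];cv2.imwrite('pics/w1.png',im)
np.savez('w1.npz',R=R,p=p);print(p,o['joint_pos'],R)
E
```

```text
[ 0.4545 -0.2013  0.2997] [-0.5665 -0.2875  1.8256 -0.0004  1.6045 -0.3951] [[-0.1706 -0.001   0.9853]
 [-0.9853  0.0002 -0.1706]
 [-0.     -1.     -0.001 ]]
```

View pics/w1.png

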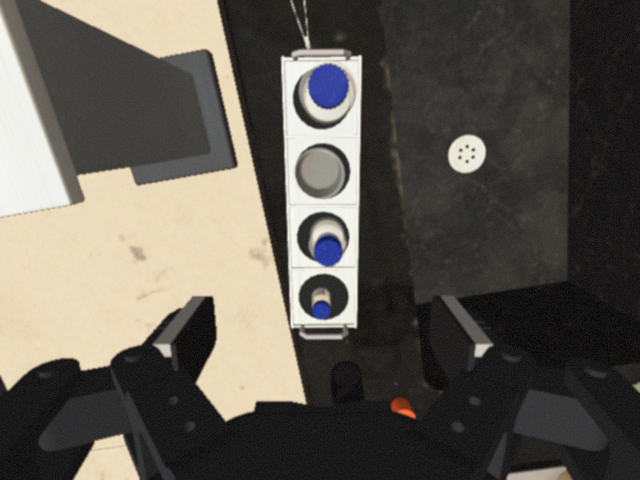

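The wrist view shows the large bottle cap (328,86), beaker (322,172), small bottle cap (328,250) and vial cap (321,310). The black look-alike is outside the rack at (347,380). The choice is confirmed, so I measure.

```bash
cat > meas.py <<'E'
from h import *
def caps(im,RP,tops):
    hsv=cv2.cvtColor(im,cv2.COLOR_BGR2HSV)
    m=(hsv[...,0]>105)&(hsv[...,0]<130)&(hsv[...,1]>120)&(hsv[...,2]>60)
    out=[]
    for c,s in sorted(blobs(m,60,20000),key=lambda b:b[0][1]):
        out.append((c,s))
    return out
if __name__=='__main__':
    im=cv2.imread('pics/w1.png');d=np.load('w1.npz');RP=(d['R'],d['p'])
    for (c,s),z in zip(caps(im,RP,0),(.110,.084,.052)):
        print('cap',c,s,ray('wrist',c,z,RP)[0])
    hsv=cv2.cvtColor(im,cv2.COLOR_BGR2HSV)
    w=((hsv[...,1]<50)&(hsv[...,2]>190)).astype(np.uint8);w[:, :270]=0;w[:,370:]=0;w[:50]=0;w[335:]=0
    n,l,s,c=cv2.connectedComponentsWithStats(w);big=s[l,4]>300
    pts=np.argwhere((l>0)&big)[:,::-1];P=ray('wrist',pts,.011,RP)[:,:2].astype(np.float32)
    r=cv2.minAreaRect(P);print(r,cv2.boxPoints(r))
    g=cv2.cvtColor(im,cv2.COLOR_BGR2GRAY)
    crop=im[130:215,275:370];cv2.imwrite('pics/bk.png',cv2.resize(crop,None,fx=6,fy=6,interpolation=cv2.INTER_CUBIC))
E
python3 meas.py
```

```text
cap [327.8153  85.7172] [ 309   65   39   43 1294] [ 0.4772 -0.0925  0.11  ]
cap [327.6394 250.476 ] [315 236  27  30 624] [ 0.4518 -0.2434  0.084 ]
cap [321.0391 310.1797] [312 302  19  17 256] [ 0.4306 -0.3243  0.052 ]
((0.45191723108291626, -0.2097916454076767), (0.3238838315010071, 0.08537157624959946), 80.6430892944336) [[ 0.3835 -0.3626]
 [ 0.4677 -0.3765]
 [ 0.5204 -0.0569]
 [ 0.4361 -0.0431]]
```

View pics/bk.png

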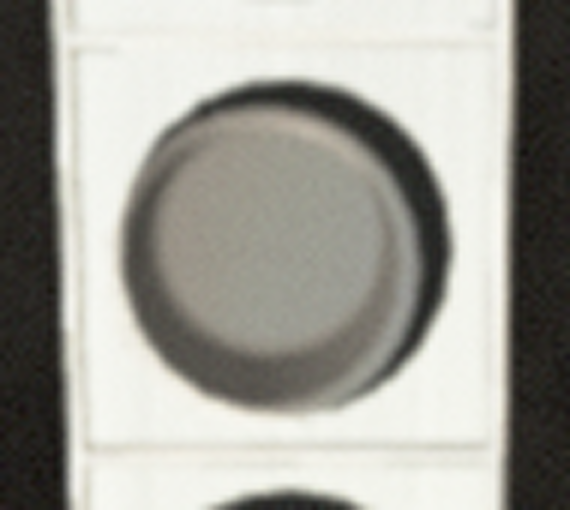

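```bash
python3 -c "
from h import *
d=np.load('w1.npz');RP=(d['R'],d['p'])
print('rim',ray('wrist',[320.2,172.5],.074,RP),'base',ray('wrist',[320,168],.01,RP))
print(goal(.477,-.0925,.20,-.163),goal(.477,-.0925,.054,-.163))"
```

```text
rim [[ 0.4577 -0.1654  0.074 ]] base [[ 0.4569 -0.166   0.01  ]]
[-11.117   9.976   0.365   0.001  -0.009  -0.   ] [-11.116  24.576   0.378   0.001  -0.009  -0.   ]
```

arm_command:
  moves:
    - [1,-11.1,3,0.37,0,-0.009,0]
    - [1,-11.1,5,0.37,0,-0.009,0]
    - [1,-11.1,8,0.37,0,-0.009,0]
    - [1,-11.1,10,0.37,0,-0.009,0]
    - [1,-11.1,13,0.37,0,-0.009,0]
    - [1,-11.1,16,0.37,0,-0.009,0]
    - [1,-11.1,19,0.37,0,-0.009,0]
    - [1,-11.1,21,0.37,0,-0.009,0]
    - [1,-11.1,22.5,0.37,0,-0.009,0]
    - [1,-11.1,23.5,0.37,0,-0.009,0]
    - [1,-11.1,24.2,0.37,0,-0.009,0]
    - [1,-11.1,24.6,0.37,0,-0.009,0]
    - [1,-11.1,24.6,0.37,0,-0.009,0]
    - [1,-11.1,24.6,0.37,0,-0.009,0]

```text
time_s: 2.85
position: [0.4781, -0.0919, 0.055]
ee_rot: [-1.57, -0.0, -1.732]
contact_force: [0.6, -0.1, -0.6]
finger_gap: 0.0853
```

arm_command:
  moves:
    - [0.1,0,0,0,0,0,0]
    - [0.1,0,0,0,0,0,0]
    - [0.1,0,0,0,0,0,0]
    - [0.1,0,0,0,0,0,0]
    - [-0.3,0,0,0,0,0,0]
    - [-0.3,0,0,0,0,0,0]
    - [-0.3,0,0,0,0,0,0]
    - [-0.3,0,0,0,0,0,0]
    - [-0.3,0,0,0,0,0,0]
    - [-0.3,0,0,0,0,0,0]
    - [-0.3,0,0,0,0,0,0]
  newtons: 40

```text
time_s: 3.95
position: [0.4782, -0.0918, 0.0551]
ee_rot: [-1.57, -0.0, -1.732]
contact_force: [-1.1, 0.2, 4.5]
finger_gap: 0.0522
```

```bash
python3 - <<'E'
from h import *
R,p,o=pose();im=manip.get_image('wrist')[:,:,::-1];cv2.imwrite('pics/w2.png',im)
print(p,o['contact_force'],o['finger_gap'])
E
```

```text
[ 0.4782 -0.0918  0.0551] [-1.1131  0.1994  4.4634] 0.05223753601469903
```

View pics/w2.png

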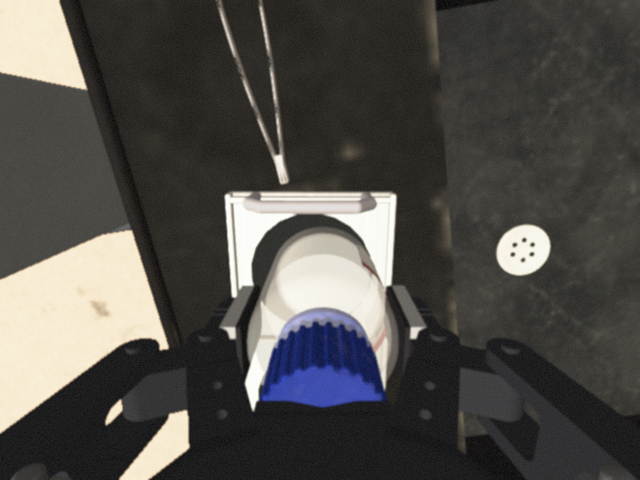

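The large bottle is gripped (gap 52 mm), upright between the pads, with the cap below the gripper body. Lift, then carry above the rightmost empty bay.

arm_command:
  moves:
    - [-0.3,0,-1,0,0,0,0]
    - [-0.3,0,-3,0,0,0,0]
    - [-0.3,0,-6,0,0,0,0]
    - [-0.3,0,-9,0,0,0,0]
    - [-0.3,0,-12,0,0,0,0]
    - [-0.3,0,-15,0,0,0,0]
    - [-0.3,-3,-16,0.4,0,-0.02,0]
    - [-0.3,-6,-17,0.7,0,-0.03,0]
    - [-0.3,-9,-17,1.1,0,-0.05,0]
    - [-0.3,-12,-17,1.5,0,-0.07,0]
    - [-0.3,-15,-17,1.8,0,-0.09,0]
    - [-0.3,-18,-17,2.2,0,-0.1,0]
    - [-0.3,-21,-17,2.6,0,-0.12,0]
    - [-0.3,-23.5,-17,2.9,0,-0.14,0]
    - [-0.3,-25,-17,3.0,0,-0.143,0]
    - [-0.3,-25,-17,3.0,0,-0.143,0]
    - [-0.3,-25,-17,3.0,0,-0.143,0]

```text
time_s: 5.7
position: [0.5468, 0.1498, 0.2237]
ee_rot: [-1.572, -0.001, -1.589]
contact_force: [0.0, -1.3, -2.2]
finger_gap: 0.0526
```

```bash
python3 - <<'E'
from h import *
R,p,o=pose();im=manip.get_image('wrist')[:,:,::-1];cv2.imwrite('pics/w3.png',im);np.savez('w3.npz',R=R,p=p)
print(p,o['contact_force'],o['finger_gap']); print(R)
E
```

```text
[0.5468 0.1498 0.2237] [ 0.0496 -1.3093 -2.1653] 0.052567016797070654
[[-0.018  -0.0013  0.9998]
 [-0.9998 -0.0009 -0.018 ]
 [ 0.0009 -1.     -0.0013]]
```

View pics/w3.png

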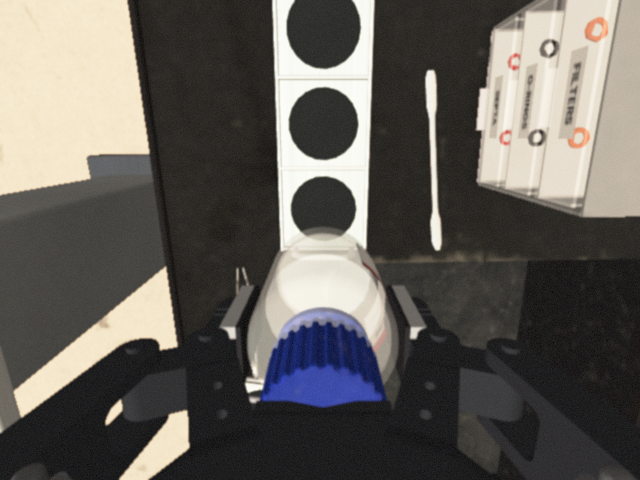

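The bottle is held upright; three empty pads are visible at (323,27), (323,124) and (323,207).

```bash
python3 - <<'E'
from h import *
im=cv2.imread('pics/w3.png');d=np.load('w3.npz');RP=(d['R'],d['p'])
m=(im.max(2)<80);m[:,:276]=0;m[:,370:]=0
for (u,v) in ((323,27),(323,124),(323,207)):
    n,l=cv2.connectedComponents(m[max(0,v-50):v+45,283:363].astype(np.uint8)) if 0 else (0,0)
for c,s in blobs(m[:225,288:360],800,9000):
    q=c+[288,0];b=[[q[0],s[1]],[q[0],s[1]+s[3]]];print(q,s,ray('wrist',q,.008,RP)[0],ray('wrist',b,.008,RP)[:,1])
E
```

```text
[323.1515  30.574 ] [   0    0   72   68 4113] [0.5497 0.3087 0.008 ] [0.3321 0.2788]
[323.0542 123.0665] [   2   88   67   71 3747] [0.5482 0.2319 0.008 ] [0.2622 0.1992]
[323.0688 203.0606] [   4  177   63   48 2543] [0.5469 0.1568 0.008 ] [0.1822 0.1345]
```

arm_command:
  moves:
    - [-0.3,0,2,0,0,0,0]
    - [-0.3,0,5,0,0,0,0]
    - [-0.3,0,8,0,0,0,0]
    - [-0.3,0,11,0,0,0,0]
    - [-0.3,0,13,0,0,0,0]
    - [-0.3,0,14.5,0,0,0,0]
    - [-0.3,0,15.5,0,0,0,0]
    - [-0.3,0,16.2,0,0,0,0]
    - [-0.3,0,16.4,0,0,0,0]
    - [-0.3,0,16.4,0,0,0,0]
    - [-0.3,0,16.4,0,0,0,0]

```text
time_s: 6.85
position: [0.548, 0.1504, 0.0613]
ee_rot: [-1.569, 0.0, -1.589]
contact_force: [-0.2, -0.9, -2.6]
finger_gap: 0.0524
```

arm_command:
  moves:
    - [-0.3,0,0.2,0,0,0,0]
    - [-0.3,0,0.4,0,0,0,0]
    - [-0.3,0,0.5,0,0,0,0]
    - [-0.3,0,0.5,0,0,0,0]
    - [-0.3,0,0.5,0,0,0,0]

```text
time_s: 7.35
position: [0.5472, 0.1503, 0.0553]
ee_rot: [-1.571, 0.0, -1.589]
contact_force: [0.3, -0.2, -3.3]
finger_gap: 0.0519
```

arm_command:
  moves:
    - [-0.3,0,0.1,0,0,0,0]
    - [-0.3,0,0.1,0,0,0,0]
    - [-0.3,0,0.1,0,0,0,0]

```text
time_s: 7.65
position: [0.5474, 0.1503, 0.0551]
ee_rot: [-1.571, -0.0, -1.589]
contact_force: [-3.4, -0.5, 5.5]
finger_gap: 0.0522
```

arm_command:
  moves:
    - [0.3,0,0,0,0,0,0]
    - [0.6,0,0,0,0,0,0]
    - [1,0,0,0,0,0,0]
    - [1,0,0,0,0,0,0]
    - [1,0,-1,0,0,0,0]
    - [1,0,-4,0,0,0,0]
    - [1,0,-8,0,0,0,0]
    - [1,0,-12,0,0,0,0]
    - [1,5,-16,-1.3,0,0.025,0]
    - [1,9,-17,-2.4,0,0.04,0]
    - [1,13,-17,-3.5,0,0.06,0]
    - [1,17,-17,-4.5,0,0.08,0]
    - [1,21,-17,-5.6,0,0.1,0]
    - [1,25,-17,-6.6,0,0.12,0]
    - [1,29,-17,-7.7,0,0.135,0]
    - [1,31.7,-17,-8.4,0,0.145,0]
    - [1,31.7,-17,-8.4,0,0.145,0]
    - [1,31.7,-17,-8.4,0,0.145,0]
    - [1,31.7,-17,-8.4,0,0.145,0]

```text
time_s: 9.55
position: [0.4579, -0.1644, 0.2246]
ee_rot: [-1.57, 0.0, -1.733]
contact_force: [-0.5, 0.1, 0.7]
finger_gap: 0.0856
```

```bash
python3 - <<'E'
from h import *
R,p,o=pose();cv2.imwrite('pics/w4.png',manip.get_image('wrist')[:,:,::-1])
t=manip.get_image('top')[:,:,::-1];cv2.imwrite('pics/t4.png',cv2.resize(t[170:300,100:460],None,fx=2,fy=2));np.savez('w4.npz',R=R,p=p)
im=cv2.vconcat([cv2.imread('pics/t4.png'),cv2.resize(cv2.imread('pics/w4.png')[:,160:480][0:450:1],(720,1012))[0:300]]);cv2.imwrite('pics/c4.png',im)
print(p,o['contact_force'],o['finger_gap']);print(goal(.4575,-.1655,.04,-.163))
E
```

```text
[ 0.4579 -0.1644  0.2246] [-0.4872  0.1219  0.7121] 0.08558009112708381
[ 0.141 18.443 -0.021 -0.     0.002 -0.   ]
```

View pics/c4.png

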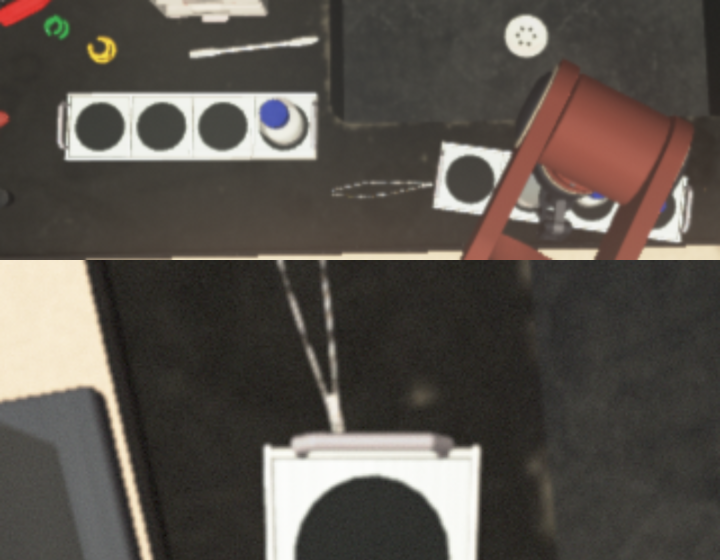

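The large bottle stands in the rightmost bay of the left rack (cap at crop (274,114)). Now the beaker.

arm_command:
  moves:
    - [1,0.1,4,0,0,0,0]
    - [1,0.1,8,0,0,0,0]
    - [1,0.1,12,0,0,0,0]
    - [1,0.1,15,0,0,0,0]
    - [1,0.1,17,0,0,0,0]
    - [1,0.1,18,0,0,0,0]
    - [1,0.1,18.4,0,0,0,0]
    - [1,0.1,18.4,0,0,0,0]
    - [1,0.1,18.4,0,0,0,0]
    - [0.1,0.1,18.4,0,0,0,0]
    - [0.1,0.1,18.4,0,0,0,0]
    - [0.1,0.1,18.4,0,0,0,0]
    - [0.1,0.1,18.4,0,0,0,0]
    - [-0.3,0.1,18.4,0,0,0,0]
    - [-0.3,0.1,18.4,0,0,0,0]
    - [-0.3,0.1,18.4,0,0,0,0]
    - [-0.3,0.1,18.4,0,0,0,0]
    - [-0.3,0.1,18.4,0,0,0,0]
    - [-0.3,0.1,18.4,0,0,0,0]
    - [-0.3,0.1,18.4,0,0,0,0]
  newtons: 30

```text
time_s: 11.65
position: [0.4577, -0.1665, 0.0412]
ee_rot: [-1.57, -0.0, -1.734]
contact_force: [-2.1, 1.1, 5.3]
finger_gap: 0.0503
```

arm_command:
  moves:
    - [-0.3,0,-1,0,0,0,0]
    - [-0.3,0,-3,0,0,0,0]
    - [-0.3,0,-6,0,0,0,0]
    - [-0.3,0,-10,0,0,0,0]
    - [-0.3,0,-14,0,0,0,0]
    - [-0.3,-2,-17,0.2,0,-0.01,0]
    - [-0.3,-6,-17,0.5,0,-0.03,0]
    - [-0.3,-10,-17,0.7,0,-0.04,0]
    - [-0.3,-14,-17,0.9,0,-0.05,0]
    - [-0.3,-18,-17,1.2,0,-0.07,0]
    - [-0.3,-22,-17,1.4,0,-0.08,0]
    - [-0.3,-26,-17,1.6,0,-0.1,0]
    - [-0.3,-30,-17,1.9,0,-0.12,0]
    - [-0.3,-34,-17,2.1,0,-0.13,0]
    - [-0.3,-37,-17,2.3,0,-0.14,0]
    - [-0.3,-39.5,-17,2.5,0,-0.145,0]
    - [-0.3,-40.6,-17,2.5,0,-0.145,0]
    - [-0.3,-40.6,-17,2.5,0,-0.145,0]
    - [-0.3,-40.6,-17,2.5,0,-0.145,0]

```text
time_s: 13.55
position: [0.5478, 0.2297, 0.2102]
ee_rot: [-1.571, -0.001, -1.589]
contact_force: [0.3, -0.8, 0.8]
finger_gap: 0.0503
```

```bash
python3 - <<'E'
from h import *
R,p,o=pose();cv2.imwrite('pics/w5.png',manip.get_image('wrist')[:,:,::-1])
print(p,o['contact_force'],o['finger_gap']);print(goal(.5482,.230,.042,-.02))
E
```

```text
[0.5478 0.2297 0.2102] [ 0.3106 -0.7941  0.7693] 0.05028818494599462
[-0.071 16.826  0.04   0.     0.001  0.001]
```

View pics/w5.png

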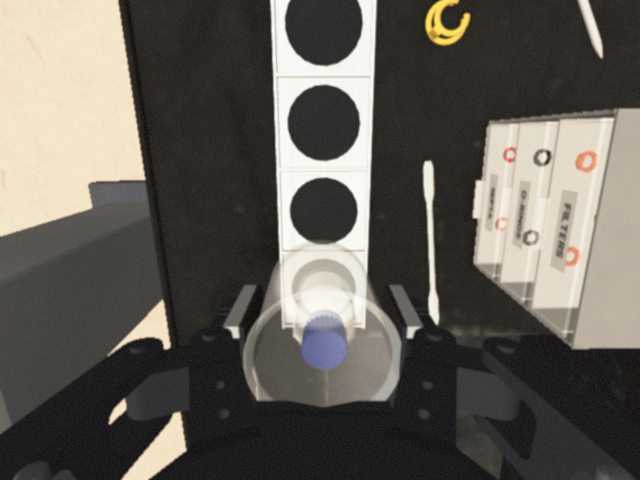

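arm_command:
  moves:
    - [-0.3,0,2,0,0,0,0]
    - [-0.3,0,5,0,0,0,0]
    - [-0.3,0,8,0,0,0,0]
    - [-0.3,0,11,0,0,0,0]
    - [-0.3,0,13,0,0,0,0]
    - [-0.3,0,14.5,0,0,0,0]
    - [-0.3,0,15.5,0,0,0,0]
    - [-0.3,0,16.2,0,0,0,0]
    - [-0.3,0,16.6,0,0,0,0]
    - [-0.3,0,16.8,0,0,0,0]
    - [-0.3,0,16.9,0,0,0,0]
    - [-0.3,0,16.9,0,0,0,0]
    - [-0.3,0,16.9,0,0,0,0]

```text
time_s: 14.9
position: [0.5483, 0.2306, 0.0418]
ee_rot: [-1.57, 0.0, -1.589]
contact_force: [0.4, -0.0, -0.5]
finger_gap: 0.0501
```

arm_command:
  moves:
    - [-0.3,0,0.1,0,0,0,0]
    - [-0.3,0,0.1,0,0,0,0]
    - [-0.3,0,0.1,0,0,0,0]

```text
time_s: 15.2
position: [0.5484, 0.2306, 0.0412]
ee_rot: [-1.57, 0.0, -1.589]
contact_force: [-1.5, -0.1, 5.7]
finger_gap: 0.0504
```

Contact. Release and go above the small bottle.

arm_command:
  moves:
    - [0.3,0,0,0,0,0,0]
    - [0.6,0,0,0,0,0,0]
    - [1,0,0,0,0,0,0]
    - [1,0,0,0,0,0,0]
    - [1,0,-1,0,0,0,0]
    - [1,0,-4,0,0,0,0]
    - [1,0,-8,0,0,0,0]
    - [1,0,-12,0,0,0,0]
    - [1,4,-16,-0.8,0,0.02,0]
    - [1,9,-18,-1.7,0,0.03,0]
    - [1,14,-18,-2.6,0,0.05,0]
    - [1,19,-18,-3.5,0,0.06,0]
    - [1,24,-18,-4.4,0,0.08,0]
    - [1,29,-18,-5.4,0,0.1,0]
    - [1,34,-18,-6.3,0,0.11,0]
    - [1,39,-18,-7.2,0,0.13,0]
    - [1,43.5,-18,-8.1,0,0.145,0]
    - [1,46.6,-18,-8.8,0,0.145,0]
    - [1,47.6,-18,-8.8,0,0.145,0]
    - [1,47.6,-18,-8.8,0,0.145,0]

```text
time_s: 17.2
position: [0.4512, -0.2451, 0.2209]
ee_rot: [-1.57, 0.0, -1.737]
contact_force: [-0.8, 0.3, 0.5]
finger_gap: 0.0854
```

```bash
python3 - <<'E'
from h import *
R,p,o=pose();cv2.imwrite('pics/w6.png',manip.get_image('wrist')[:,:,::-1])
t=manip.get_image('top')[:,:,::-1];cv2.imwrite('pics/t6.png',cv2.resize(t[190:300,120:460],None,fx=2,fy=2))
print(p,o['contact_force'],o['finger_gap']);print(goal(.4518,-.2434,.031,-.163))
E
```

```text
[ 0.4512 -0.2451  0.2209] [-0.8283  0.349   0.5061] 0.08536449701451725
[ 0.043 18.952  0.017 -0.     0.001 -0.001]
```

View pics/t6.png

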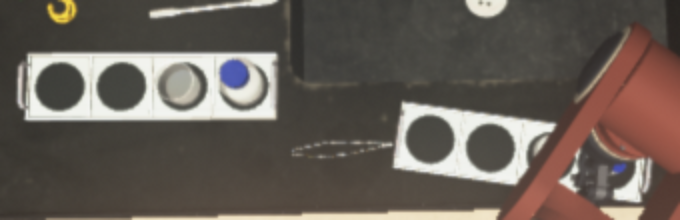

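The beaker stands in the second bay from the right. Now the small bottle.

arm_command:
  moves:
    - [1,0,4,0,0,0,0]
    - [1,0,8,0,0,0,0]
    - [1,0,12,0,0,0,0]
    - [1,0,15,0,0,0,0]
    - [1,0,17,0,0,0,0]
    - [1,0,18,0,0,0,0]
    - [1,0,18.7,0,0,0,0]
    - [1,0,18.7,0,0,0,0]
    - [1,0,18.7,0,0,0,0]
    - [0,0,18.7,0,0,0,0]
    - [0,0,18.7,0,0,0,0]
    - [0,0,18.7,0,0,0,0]
    - [0,0,18.7,0,0,0,0]
    - [0,0,18.7,0,0,0,0]
    - [-0.5,0,18.7,0,0,0,0]
    - [-0.5,0,18.7,0,0,0,0]
    - [-0.5,0,18.7,0,0,0,0]
    - [-0.5,0,18.7,0,0,0,0]
    - [-0.5,0,18.7,0,0,0,0]
    - [-0.5,0,18.7,0,0,0,0]
  newtons: 35

```text
time_s: 19.3
position: [0.4519, -0.2442, 0.0338]
ee_rot: [-1.57, -0.0, -1.734]
contact_force: [1.4, -0.5, 4.5]
finger_gap: 0.0407
```

arm_command:
  moves:
    - [-0.5,0,-1,0,0,0,0]
    - [-0.5,0,-3,0,0,0,0]
    - [-0.5,0,-6,0,0,0,0]
    - [-0.5,0,-10,0,0,0,0]
    - [-0.5,0,-14,0,0,0,0]
    - [-0.5,-2,-17,0,0,-0.01,0]
    - [-0.5,-6,-17,0.1,0,-0.02,0]
    - [-0.5,-10,-17,0.1,0,-0.03,0]
    - [-0.5,-14,-17,0.2,0,-0.04,0]
    - [-0.5,-18,-17,0.2,0,-0.05,0]
    - [-0.5,-22,-17,0.3,0,-0.06,0]
    - [-0.5,-26,-17,0.3,0,-0.07,0]
    - [-0.5,-30,-17,0.4,0,-0.08,0]
    - [-0.5,-34.5,-17,0.4,0,-0.09,0]
    - [-0.5,-39,-17,0.5,0,-0.1,0]
    - [-0.5,-43.5,-17,0.5,0,-0.115,0]
    - [-0.5,-48,-17,0.6,0,-0.13,0]
    - [-0.5,-52,-17,0.7,0,-0.145,0]
    - [-0.5,-55,-17,0.7,0,-0.145,0]
    - [-0.5,-56.3,-17,0.7,0,-0.145,0]

```text
time_s: 21.3
position: [0.5484, 0.3123, 0.2018]
ee_rot: [-1.574, -0.001, -1.586]
contact_force: [-0.3, -0.1, -1.3]
finger_gap: 0.041
```

arm_command:
  moves:
    - [-0.5,0,0,0,0,0,0]
    - [-0.5,0,0,0,0,0,0]

```text
time_s: 21.5
position: [0.5491, 0.3094, 0.2025]
ee_rot: [-1.573, -0.002, -1.589]
contact_force: [-0.6, -0.5, -1.2]
finger_gap: 0.0407
```

```bash
python3 - <<'E'
from h import *
R,p,o=pose();cv2.imwrite('pics/w7.png',manip.get_image('wrist')[:,:,::-1])
print(p,o['contact_force'],o['finger_gap']);print(goal(.5498,.310,.0345,-.02))
E
```

```text
[0.5491 0.3094 0.2025] [-0.5505 -0.5078 -1.1764] 0.04074436839005454
[-0.119 16.828  0.069  0.001  0.001  0.001]
```

View pics/w7.png

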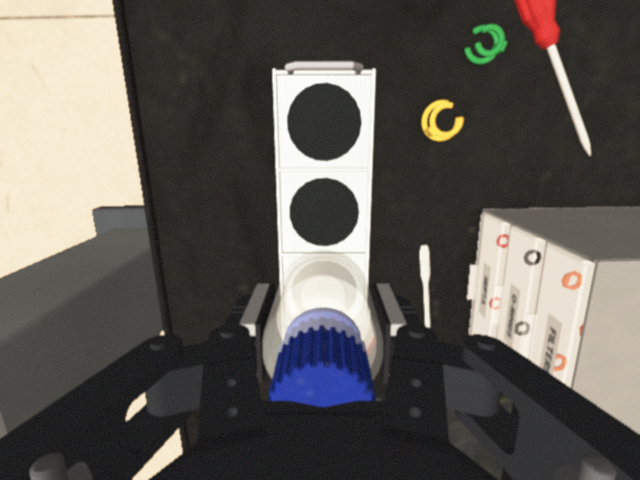

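Small bottle held upright; free pads at (324,120) and (324,212). Lowering into the third bay from the right.

arm_command:
  moves:
    - [-0.5,0,2,0,0,0,0]
    - [-0.5,0,5,0,0,0,0]
    - [-0.5,0,8,0,0,0,0]
    - [-0.5,0,11,0,0,0,0]
    - [-0.5,0,13,0,0,0,0]
    - [-0.5,0,14.5,0,0,0,0]
    - [-0.5,0,15.5,0,0,0,0]
    - [-0.5,0,16.2,0,0,0,0]
    - [-0.5,0,16.6,0,0,0,0]
    - [-0.5,0,16.8,0,0,0,0]
    - [-0.5,0,16.9,0,0,0,0]
    - [-0.5,0,16.9,0,0,0,0]
    - [-0.5,0,16.9,0,0,0,0]

```text
time_s: 22.85
position: [0.55, 0.3107, 0.0349]
ee_rot: [-1.57, 0.0, -1.589]
contact_force: [-0.1, -0.8, -1.0]
finger_gap: 0.0405
```

arm_command:
  moves:
    - [-0.5,0,0.1,0,0,0,0]
    - [-0.5,0,0.15,0,0,0,0]
    - [-0.5,0,0.15,0,0,0,0]
    - [-0.5,0,0.15,0,0,0,0]

```text
time_s: 23.25
position: [0.5501, 0.3108, 0.0338]
ee_rot: [-1.57, 0.0, -1.589]
contact_force: [-1.0, -1.0, 6.0]
finger_gap: 0.0405
```

arm_command:
  moves:
    - [0,0,0,0,0,0,0]
    - [0.4,0,0,0,0,0,0]
    - [0.8,0,0,0,0,0,0]
    - [1,0,0,0,0,0,0]
    - [1,0,0,0,0,0,0]
    - [1,0,-1,0,0,0,0]
    - [1,0,-4,0,0,0,0]
    - [1,0,-8,0,0,0,0]
    - [1,0,-12,0,0,0,0]
    - [1,4,-16,-0.7,0,0.01,0]
    - [1,9,-18,-1.5,0,0.02,0]
    - [1,14,-18,-2.4,0,0.03,0]
    - [1,19,-18,-3.2,0,0.04,0]
    - [1,24,-18,-4.1,0,0.06,0]
    - [1,28,-18,-4.8,0,0.07,0]
    - [1,30,-18,-5.1,0,0.07,0]

```text
time_s: 24.85
position: [0.4925, 0.0084, 0.2138]
ee_rot: [-1.569, -0.001, -1.662]
contact_force: [0.2, 1.0, -0.4]
finger_gap: 0.0854
```

arm_command:
  moves:
    - [1,4,0,-0.5,0,0.01,0]
    - [1,9,0,-1.3,0,0.02,0]
    - [1,14,0,-2.1,0,0.03,0]
    - [1,19,0,-2.9,0,0.04,0]
    - [1,24,0,-3.5,0,0.06,0]
    - [1,29,0,-3.8,0,0.07,0]
    - [1,32,0,-3.9,0,0.075,0]
    - [1,33.8,0,-3.9,0,0.075,0]
    - [1,33.8,0,-3.9,0,0.075,0]
    - [1,33.8,0,-3.9,0,0.075,0]

```text
time_s: 25.85
position: [0.4249, -0.3211, 0.2129]
ee_rot: [-1.571, 0.001, -1.733]
contact_force: [-0.4, -1.1, -0.7]
finger_gap: 0.0855
```

```bash
python3 - <<'E'
from h import *
R,p,o=pose()
t=manip.get_image('top')[:,:,::-1];cv2.imwrite('pics/t8.png',cv2.resize(t[190:300,120:460],None,fx=2,fy=2))
print(p,o['contact_force'],o['finger_gap']);print(goal(.4306,-.3243,.029,-.163))
E
```

```text
[ 0.4249 -0.3211  0.2129] [-0.4233 -1.1265 -0.7075] 0.08546470848617799
[ 0.286 18.386  0.604  0.     0.001 -0.001]
```

View pics/t8.png

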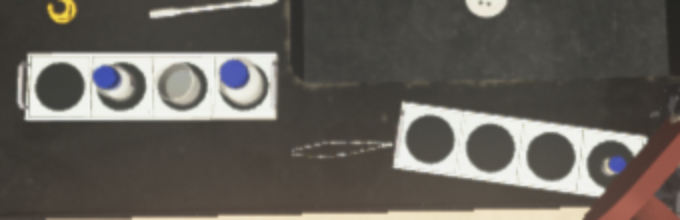

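Small bottle is in place (third from the right). Now the vial.

arm_command:
  moves:
    - [1,0.3,4,0.6,0,0,0]
    - [1,0.3,8,0.6,0,0,0]
    - [1,0.3,12,0.6,0,0,0]
    - [1,0.3,15,0.6,0,0,0]
    - [1,0.3,17,0.6,0,0,0]
    - [1,0.3,18,0.6,0,0,0]
    - [1,0.3,18.4,0.6,0,0,0]
    - [1,0.3,18.4,0.6,0,0,0]
    - [1,0.3,18.4,0.6,0,0,0]
    - [0,0.3,18.4,0.6,0,0,0]
    - [0,0.3,18.4,0.6,0,0,0]
    - [0,0.3,18.4,0.6,0,0,0]
    - [-0.2,0.3,18.4,0.6,0,0,0]
    - [-0.2,0.3,18.4,0.6,0,0,0]
    - [-0.3,0.3,18.4,0.6,0,0,0]
    - [-0.4,0.3,18.4,0.6,0,0,0]
    - [-0.5,0.3,18.4,0.6,0,0,0]
    - [-0.6,0.3,18.4,0.6,0,0,0]
    - [-0.8,0.3,18.4,0.6,0,0,0]
    - [-0.8,0.3,18.4,0.6,0,0,0]
  newtons: 25

```text
time_s: 27.9
position: [0.4302, -0.3258, 0.0289]
ee_rot: [-1.571, -0.0, -1.734]
contact_force: [-0.5, 0.4, -0.4]
finger_gap: 0.0222
```

arm_command:
  moves:
    - [-0.8,0,0,0,0,0,0]
    - [-0.8,0,0,0,0,0,0]
    - [-0.8,0,0,0,0,0,0]

```text
time_s: 28.2
position: [0.4302, -0.3258, 0.0288]
ee_rot: [-1.571, -0.0, -1.734]
contact_force: [0.4, 0.2, 0.6]
finger_gap: 0.0219
```

```bash
python3 - <<'E'
from h import *
R,p,o=pose();cv2.imwrite('pics/w9.png',manip.get_image('wrist')[200:,120:520,::-1])
print(p,o['contact_force'],o['finger_gap'])
E
```

```text
[ 0.4302 -0.3258  0.0288] [0.3506 0.2332 0.6026] 0.021887398940715043
```

View pics/w9.png

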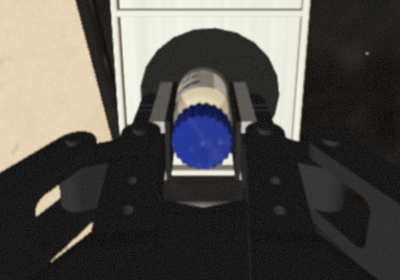

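The vial is gripped upright (gap 22 mm). Carry to the leftmost bay.

arm_command:
  moves:
    - [-0.8,0,-1,0,0,0,0]
    - [-0.8,0,-3,0,0,0,0]
    - [-0.8,0,-6,0,0,0,0]
    - [-0.8,0,-10,0,0,0,0]
    - [-0.8,0,-14,0,0,0,0]
    - [-0.8,-2,-17,0,0,-0.01,0]
    - [-0.8,-6,-17,0,0,-0.02,0]
    - [-0.8,-10,-17,0,0,-0.03,0]
    - [-0.8,-14,-17,0.1,0,-0.04,0]
    - [-0.8,-18,-17,0.1,0,-0.05,0]
    - [-0.8,-22,-17,0.1,0,-0.06,0]
    - [-0.8,-26,-17,0.2,0,-0.07,0]
    - [-0.8,-30,-17,0.2,0,-0.08,0]
    - [-0.8,-34,-17,0.2,0,-0.08,0]
    - [-0.8,-38,-17,0.2,0,-0.08,0]
    - [-0.8,-40,-17,0.2,0,-0.08,0]

```text
time_s: 29.85
position: [0.497, 0.0714, 0.1995]
ee_rot: [-1.57, 0.001, -1.651]
contact_force: [0.7, -0.7, 0.3]
finger_gap: 0.0222
```

```bash
python3 -c "
from h import *
print(pose()[1],goal(.5514,.390,.20,-.02))"
```

```text
[0.497  0.0714 0.1995] [-32.198  -0.017   2.865  -0.001  -0.06   -0.001]
```

arm_command:
  moves:
    - [-0.8,-4,0,0.4,0,-0.01,0]
    - [-0.8,-8,0,0.7,0,-0.02,0]
    - [-0.8,-12,0,1.1,0,-0.03,0]
    - [-0.8,-16,0,1.4,0,-0.04,0]
    - [-0.8,-20,0,1.8,0,-0.05,0]
    - [-0.8,-24,0,2.1,0,-0.06,0]
    - [-0.8,-28,0,2.5,0,-0.06,0]
    - [-0.8,-31,0,2.8,0,-0.06,0]
    - [-0.8,-32.2,0,2.9,0,-0.06,0]
    - [-0.8,-32.2,0,2.9,0,-0.06,0]
    - [-0.8,-32.2,0,2.9,0,-0.06,0]

```text
time_s: 30.95
position: [0.5526, 0.3862, 0.1988]
ee_rot: [-1.571, -0.001, -1.594]
contact_force: [0.6, -0.1, -0.2]
finger_gap: 0.0217
```

```bash
python3 - <<'E'
from h import *
R,p,o=pose();im=manip.get_image('wrist')[:,:,::-1].copy();RP=(R,p)
print(p,o['finger_gap'],goal(.5514,.390,.0295,-.02))
m=(im.max(2)<80)
for c,s in blobs(m[:300,288:360],800,9000):
    q=c+[288,0];print(q,s,ray('wrist',[[q[0],s[1]],[q[0],s[1]+s[3]]],.008,RP))
cv2.imwrite('pics/w10.png',im)
E
```

```text
[0.5526 0.3862 0.1988] 0.02174893042164052 [-0.428 16.94  -0.128  0.    -0.004  0.001]
[327.102   97.3662] [   0    0   72  162 8471] [[0.5599 0.5603 0.008 ]
 [0.5574 0.4343 0.008 ]]
[321.175  209.1156] [   0  176   68   67 3565] [[0.5518 0.4221 0.008 ]
 [0.5503 0.3594 0.008 ]]
```

View pics/w10.png

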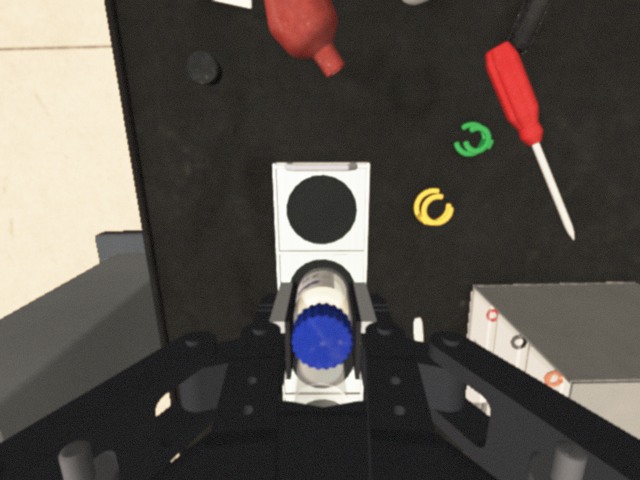

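The leftmost pad measures (0.551, 0.391), which agrees with the plan. Lower the vial.

arm_command:
  moves:
    - [-0.8,-0.4,2,-0.1,0,0,0]
    - [-0.8,-0.4,5,-0.1,0,0,0]
    - [-0.8,-0.4,8,-0.1,0,0,0]
    - [-0.8,-0.4,11,-0.1,0,0,0]
    - [-0.8,-0.4,13,-0.1,0,0,0]
    - [-0.8,-0.4,14.5,-0.1,0,0,0]
    - [-0.8,-0.4,15.5,-0.1,0,0,0]
    - [-0.8,-0.4,16.3,-0.1,0,0,0]
    - [-0.8,-0.4,16.7,-0.1,0,0,0]
    - [-0.8,-0.4,16.9,-0.1,0,0,0]
    - [-0.8,-0.4,16.9,-0.1,0,0,0]
    - [-0.8,-0.4,16.9,-0.1,0,0,0]

```text
time_s: 32.2
position: [0.5522, 0.3915, 0.0306]
ee_rot: [-1.57, 0.001, -1.594]
contact_force: [-0.5, 0.4, -0.7]
finger_gap: 0.022
```

arm_command:
  moves:
    - [-0.8,0,0.05,0,0,0,0]
    - [-0.8,0,0.05,0,0,0,0]
    - [-0.8,0,0.05,0,0,0,0]

```text
time_s: 32.5
position: [0.5518, 0.3912, 0.0295]
ee_rot: [-1.571, 0.0, -1.594]
contact_force: [0.5, -0.0, -0.8]
finger_gap: 0.0219
```

arm_command:
  moves:
    - [-0.8,0,0.1,0,0,0,0]
    - [-0.8,0,0.1,0,0,0,0]
    - [-0.8,0,0.1,0,0,0,0]

```text
time_s: 32.8
position: [0.552, 0.3913, 0.0288]
ee_rot: [-1.57, 0.0, -1.594]
contact_force: [-0.7, -0.2, 3.8]
finger_gap: 0.0215
```

arm_command:
  moves:
    - [-0.4,0,0,0,0,0,0]
    - [-0.2,0,0,0,0,0,0]
    - [0.2,0,0,0,0,0,0]
    - [0.6,0,0,0,0,0,0]
    - [1,0,0,0,0,0,0]
    - [1,0,0,0,0,0,0]
    - [1,0,-1,0,0,0,0]
    - [1,0,-4,0,0,0,0]
    - [1,0,-8,0,0,0,0]
    - [1,0,-12,0,0,0,0]
    - [1,0,-16,0,0,0,0]
    - [1,0,-20,0,0,0,0]
    - [1,4,-24,0,0,0,0]
    - [1,8,-27,0,0,0,0]
    - [1,12,-27,0,0,0,0]
    - [1,12,-27,0,0,0,0]
    - [1,12,-27,0,0,0,0]
    - [1,12,-27,0,0,0,0]

```text
time_s: 34.6
position: [0.5487, 0.2716, 0.2981]
ee_rot: [-1.571, 0.0, -1.593]
contact_force: [0.9, 0.9, 1.2]
finger_gap: 0.0851
```

```bash
python3 - <<'E'
from h import *
R,p,o=pose();im=manip.get_image('wrist')[:,:,::-1].copy();RP=(R,p)
cv2.imwrite('pics/w11.png',im);print(p)
from meas import caps
C=caps(im,RP,0)
for c,s in C:
    print(c,s,[ray('wrist',c,z,RP)[0,:2] for z in (.052,.084,.110)])
a=-.02
for k,n in zip((120,40,-40,-120),('vial','small','beaker','large')): print(n,.549+.0203*k,.270+k/1000)
E
```

```text
[0.5487 0.2716 0.2981]
[324.5232  80.8144] [314  70  22  23 388] [array([0.553 , 0.3945]), array([0.5528, 0.39  ]), array([0.5526, 0.3863])]
[323.5478 170.6728] [310 156  28  30 648] [array([0.5502, 0.3076]), array([0.5501, 0.3104]), array([0.5501, 0.3126])]
[323.9589 332.5273] [ 307  313   35   39 1045] [array([0.5465, 0.118 ]), array([0.5468, 0.1367]), array([0.547 , 0.1519])]
vial 2.985 0.39
small 1.361 0.31
beaker -0.2629999999999999 0.23
large -1.887 0.15000000000000002
```

View pics/w11.png

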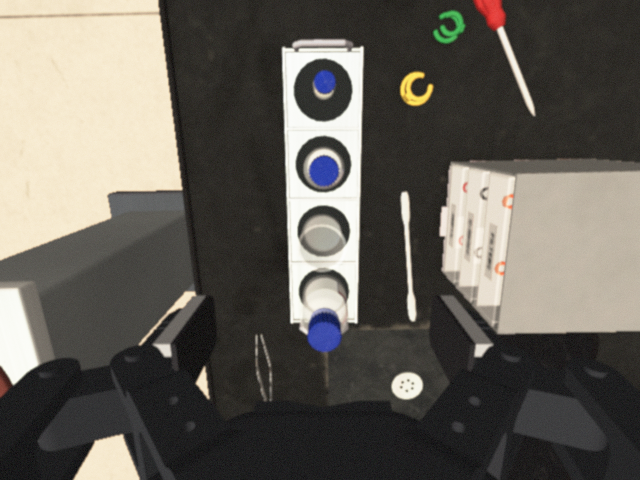

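All four things stand upright and centred: vial cap (324,81), small cap (324,171), beaker (323,236), large cap (324,333). All are within about 5 mm of the bay centres. Handing in.

```bash
python3 -c "
from h import *
print(manip.job_done())"
```

```text
the job is handed in; nothing more can be done
None
```

I moved all four things from the right-hand (full) rack to the left-hand (empty) rack in reverse order and handed the job in at about 35 s. From the left, the rack now holds the vial, small bottle, beaker and large bottle. The black look-alike bottle was left alone.

The last wrist picture shows all four upright on their pads, with the gripper open and well clear. The measured cap centres lie about 1–4 mm from the planned bay centres: vial (0.553, 0.395), small bottle (0.550, 0.310) and large bottle (0.547, 0.152). I checked the beaker only by eye in that picture and by its release pose (0.548, 0.231), against a bay centre of (0.548, 0.230).

Two checks fell short:
- **Bay table:** the bay-centre x values printed by my last script were wrong because of a mm/m unit slip, so I compared against the bay centres worked out earlier.
- **Pad measurements:** two early ones were thrown off, one where the picture edge cut the pad and one where the bottle covered it. I used the pads' visible edges instead.

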